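Take the short stick pack off its display peg

TASK

Take the short pack of craft sticks off the display rack, raising it so that its hang window clears the peg's upturned tip as you slide it off, and stand it upright on the floor of the tray's empty compartment. Lower it in rather than dropping it, and leave the long pack hanging on its peg.

Things in the scene. Friction and masses are not known exactly. Their poses are not given: they have to be found in the camera images.
- short_pack_mid (a point): Centre of the short pack: upright cardboard pack of wooden sticks, 50 mm wide (y), 110 tall (z), ~60 g. From 55 mm below to 23 above this point it is a solid block 18 mm thick (x), to be gripped at its upper end by the side faces, a finger either side of the peg. Above: a 4 mm thick hang tab with a window 30 wide, 26 tall under a 6 mm bar, by which it hangs on either peg of the rack.
- long_pack_mid (a point): Centre (80 mm above the underside) of the long pack, to be left hanging on the rack's other peg: same make, width, thickness and hang tab as the short one, but 160 mm tall.
- rack: Fixed rack, origin under its 150 x 250 mm base. Two round 6 mm pegs at y = -60, +60, axis 210 mm high, run to -x from a crossbar at x = +50 (posts at y = -115, +115). At x = -50 to -60 they bend up; tip top 13 mm above axis. Packs hang near x = 0. Raised 15 mm, a pack slides off level to -x, 5 mm clear above and below; it is off once its centre passes x = -80.
- empty_floor (a point): Floor centre of the empty front compartment of the fixed wooden tray: 46 mm along the tray's x, 110 along its y, walls 40 high above this floor, 6 thick; floor 6 mm above the table. A pack stands in it with its width along the tray's y. The tray's other compartment, at +x, is full of loose sticks up to about the walls' height.
Mind the look-alikes: they are no part of the job. Leave any pink or yellow look-alike of the part that bears short_pack_mid alone.

How it is judged:
By the outcome, as a careful person would: the job done as asked, in the order asked, and still so for the second after the job is handed in, with the robot touching nothing.
It also fails if it takes over 42 s, if anything falls off the work surface, if the arm or the gripper's body presses on something with over 40 N, if the wrist force passes 120 N, or if a joint passes its speed limit or range.

ROBOT

A 7-joint arm with a two-finger parallel gripper is mounted at the origin on the work surface. World frame = base frame: x ahead of the robot, y to its left, z up, the work surface at z = 0. Lengths are in m, angles in rad, forces in N, time in s.
With the tool pointing down it reaches from about 0.4 to 0.85 m from the base axis. Payload 4.5 kg.
Tool frame: the origin (TCP) lies between the finger pads; the fingertips stand 19 mm ahead of it and the grasp point (between the pads) is the TCP (r.nose_length is the distance from the TCP to the fingertips, in m); z points along the fingers, x is the direction in which the jaws open and shut, and the axes are right-handed (so a half turn about z gives the same grasp; the last joint's range is limited). The gripper opens to 88 mm and grips with 3 to 60 N. Pads are 18 mm wide; open, the fingers measure 123 mm over their backs; the gripper's body (75 mm by 187 mm) begins 45 mm behind the grasp point.
Start: joints at [-1.196, 0.689, -0.195, 1.565, 0.157, 0.902, -0.215], TCP at [0.209, 0.589, 0.225] pointing down, gripper open.
Joint ranges: [-3.01, 3.01], [-0.46, 2.08], [-1.47, 1.51], [0.13, 2.56], [-1, 4.14], [0.04, 2.09], [-2.66, 2.66]. Speed limits (rad/s): [2.57, 2.57, 3.14, 3.14, 3.14, 3.14, 3.14].

INTERFACE

Orientations are given as a unit quaternion [x, y, z, w].
In Python, from plant import get_state, vision, r gives the robot as it stands.
- The arm moves only by the tool play_rows, never from a script. Its argument "deltas" is a list that holds one entry, the list of rows, each a list of 7 numbers: the gripper command: -1 is fully open, 1 is shut, values between are in proportion, then the shift along the tool's x, y, z normalised to -1 to 1, where 1 is 300 mm, then the turn, a rotation vector about the tool's x, y, z normalised to -1 to 1, where 1 is pi rad. A call has 1 to 5 rows; each row is the pose to reach, as a shift and turn from the pose measured when the call began, along the tool's axes at that moment, turning the shorter way round; what a row does not reach only later rows make up. A row lasts 1/8 s, in which the tool goes at most 62.5 mm and 10.7 degrees, less where a joint would pass 70% of its speed; a pose out of reach is approached as far as the arm can. A call with a number of a shift or a turn outside -1 to 1 is refused whole. A call with a gripper value outside its range is refused whole. The fingers move at their own pace and stop on an object; "force" is the grip in N (left out, the last holds). Time passes only in rows, so rows that repeat a pose let the fingers close. It gives the time, the measured TCP pose, the force and the opening at its end, in the units of the state.
- get_state(): the state, without advancing time (a new reading comes with each control period).
- vision.snapshot(name): name is "scene" or "top" or "wrist"; returns the picture (480x640x3 uint8, red, green, blue); there is no depth.
- vision.camera_model(name): a dict with "vfov" (degrees; the focal length in pixels is half the picture's height over the tangent of half this angle, whatever the lens; pixels are square), "cx", "cy" (the principal point, pixels), "k1" (the pictures are not rectified: a ray, as slopes to the right and down, at radius r is drawn at 1 + k1 r^2 times it, then the intrinsics apply), "world_to_cam" (4x4, takes a point from world to camera coordinates). Camera axes: x right, y up, looking along -z (the intrinsics and any distortion apply to the point x, -y, -z); pixel columns grow to the right and rows downward; lengths in m; the calibration is good to about 2 mm. A picture is of the moment at which its call begins: read the wrist's pose just before it. camera_model takes no time and is no camera call; for the wrist camera it gives the pose at the moment of the call.
- r.finish_job(): hands the job in, once; it reports no verdict.
The state is a dict: "clock": time; "q": joint angles; "qd": joint speeds; "joint_torque": joint torques, N m; "tool_pos": TCP position; "eef_rot": TCP orientation; "contact_force": force on the tool from outside, world axes, zero at the start; "moment": the same for the moment, N m; "opening": opening from 0.0 (shut) to 1.0 (fully open).
Only numpy, scipy, OpenCV 4.12 (cv2) and the standard library are available. Lean on these libraries where they do the work, as an engineer would, in place of code of your own. Each camera call takes 0.05 s, during which the arm holds its last target.

## Working session

There is one attempt and no reset: what is moved stays moved. The work goes in short steps, Python scripts to look and compute and a tool call to move; the robot and the scene stay as the last step left them, time stands still between calls to the robot, and variables do not carry over. Pictures are saved under pics/ and viewed, and the job is handed in when it is done.

Besides the shell and the picture viewer there is one more tool, called after ">>>" as name([rows], argument=value, ...), one row to a line, values as JSON. play_rows: Moves the arm, as the interface text tells. Scaled input: -1 to 1 covers 300 mm each way for a shift and pi rad each way for a turn. Its arguments: {"type":"object","properties":{"deltas":{"type":"array"},"force":{"type":"number"}},"required":["deltas"]}

```bash
ls; mkdir -p pics; cat > h.py <<'E'
import numpy as np, cv2
from plant import get_state, vision, r
from scipy.spatial.transform import Rotation as R
def save(im,n): cv2.imwrite('pics/'+n+'.png', im[:,:,::-1])
E
python3 - <<'E'
from h import *
s=get_state(); print(s)
for n in ['scene','top','wrist']:
    m=vision.camera_model(n); im=vision.snapshot(n); save(im,n+'0'); np.save('pics/'+n+'0.npy',im)
    print(n,m)
print(r.nose_length)
E
```

```text
pics
{'clock': 0.0, 'q': array([-1.19619341,  0.68996945, -0.19452856,  1.56634145,  0.15734332,
        0.90244718, -0.21508134]), 'qd': array([-3.15186490e-04,  1.03426948e-04, -9.54647194e-05,  6.21279554e-04,
        8.01268365e-04, -2.29912131e-03,  5.59613369e-04]), 'joint_torque': array([-1.65541455e-04, -5.27570128e+01, -1.26679871e+00, -1.53426629e+01,
       -5.25793608e-02,  6.72435388e-03,  1.78283722e-04]), 'tool_pos': array([0.20873792, 0.58843712, 0.22462016]), 'eef_rot': array([ 8.16734392e-01,  5.77013129e-01, -6.77342069e-04,  5.68482532e-04]), 'contact_force': array([ 0.45358193, -0.65203755, -0.26755837]), 'moment': array([-0.0648477 ,  0.04110424, -0.01515409]), 'opening': 1.0047138396990383}
scene {'vfov': 43.056990755534635, 'cx': 315.14905692120163, 'cy': 236.30196688117934, 'k1': 0.0015607791456246419, 'world_to_cam': array([[-0.22715172,  0.97376482, -0.01357117,  0.12739662],
       [-0.8348779 , -0.18754103,  0.51750097,  0.40039651],
       [ 0.50137908,  0.12888151,  0.85557499, -1.43237074],
       [ 0.        ,  0.        ,  0.        ,  1.        ]])}
top {'vfov': 55.33081352268712, 'cx': 318.45261587805794, 'cy': 239.1258952708298, 'k1': -0.096207909589435, 'world_to_cam': array([[-0.023244  , -0.99972702,  0.00236651,  0.00632822],
       [ 0.99468726, -0.02288924,  0.100366  , -0.55492079],
       [-0.10028443,  0.00468685,  0.99494777, -0.95189497],
       [ 0.        ,  0.        ,  0.        ,  1.        ]])}
wrist {'vfov': 68.61489921961923, 'cx': 310.17416301676, 'cy': 242.0093246653219, 'k1': -0.037216109513369434, 'world_to_cam': array([[ 0.33394751,  0.94259097, -0.00115282, -0.62373287],
       [-0.91062676,  0.32230674, -0.2586064 ,  0.036951  ],
       [-0.24338849,  0.08741075,  0.96598209, -0.38809138],
       [ 0.        ,  0.        ,  0.        ,  1.        ]])}
0.019
```

View pics/scene0.png

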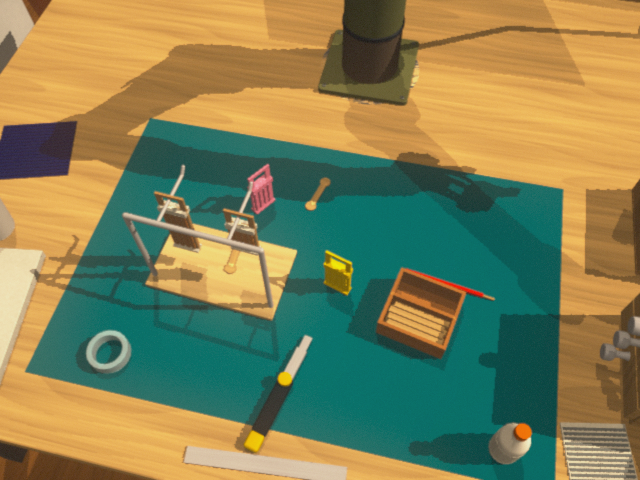

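View pics/top0.png

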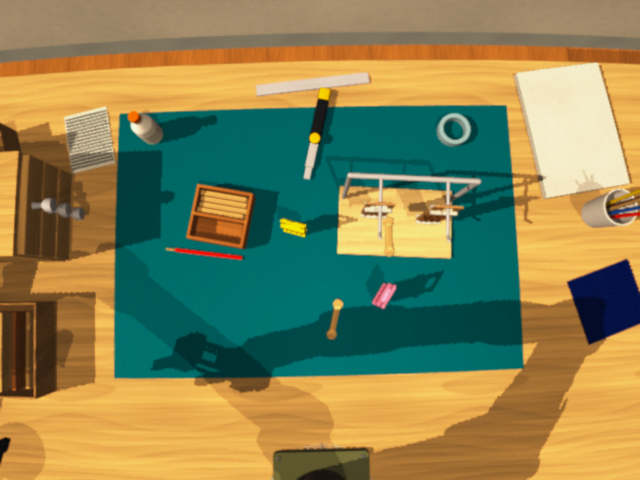

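View pics/wrist0.png

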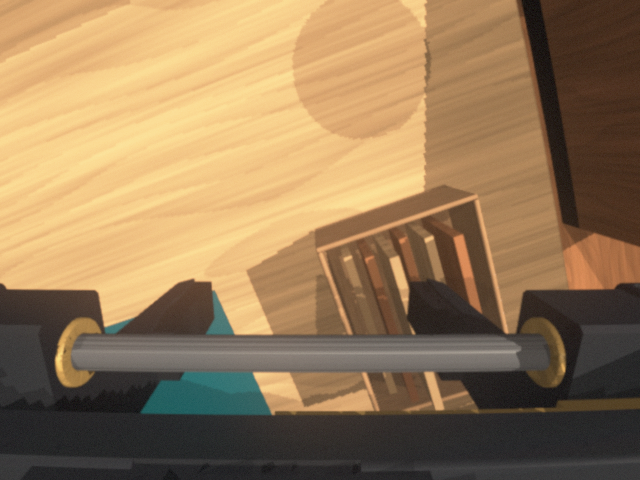

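```bash
python3 - <<'E'
from h import *
a=np.load('pics/scene0.npy'); b=np.load('pics/top0.npy')
save(cv2.resize(a[140:330,110:310],(800,600*19//15*0+760),interpolation=cv2.INTER_CUBIC)[:600],'z1')
save(cv2.resize(b[165:270,330:490],None,fx=5,fy=5,interpolation=cv2.INTER_CUBIC),'z2')
save(cv2.resize(b[175:255,160:320],None,fx=5,fy=5,interpolation=cv2.INTER_CUBIC),'z3')
save(cv2.resize(a[250:370,360:500],None,fx=5,fy=5,interpolation=cv2.INTER_CUBIC),'z4')
E
```

```text
(no output)
```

View pics/z1.png

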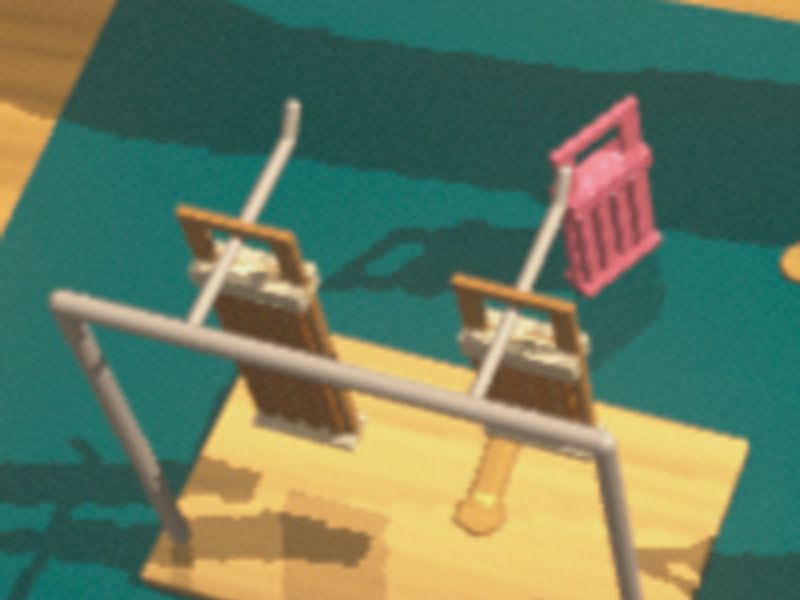

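View pics/z2.png

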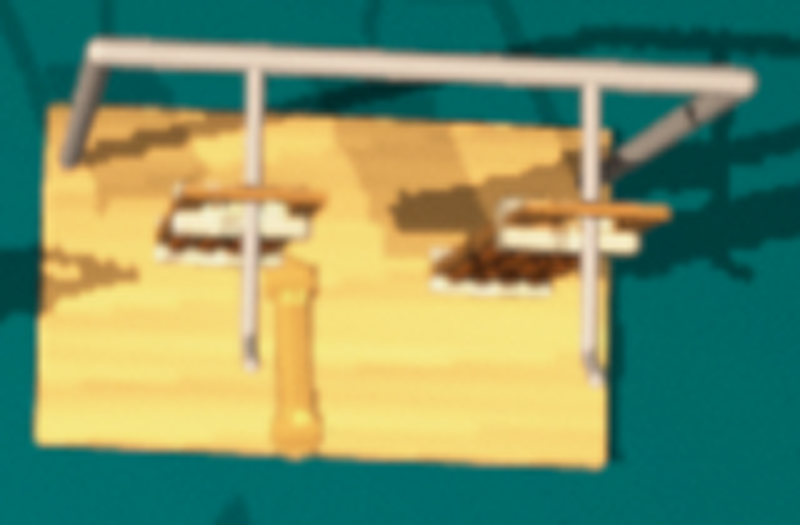

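View pics/z3.png

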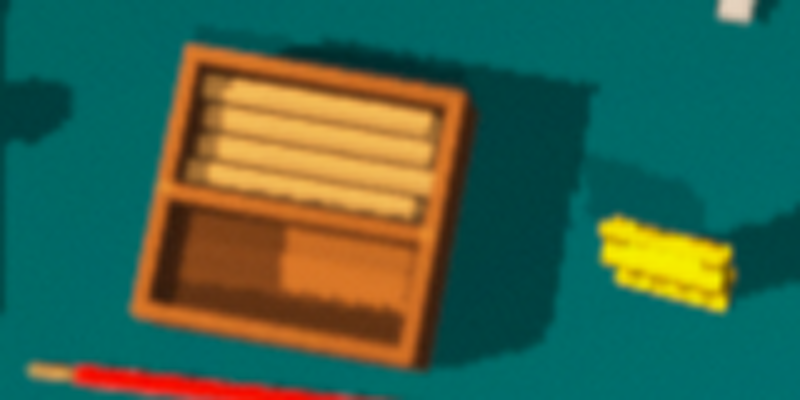

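View pics/z4.png

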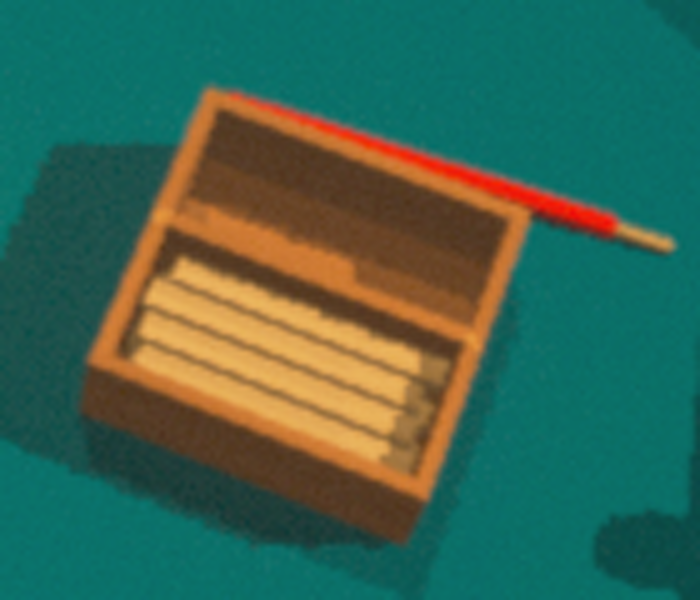

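```bash
cat >> h.py <<'E'
def ray(m,uv):
    f=240/np.tan(np.radians(m['vfov'])/2)
    d=(np.array(uv,float)-[m['cx'],m['cy']])/f
    u=d.copy()
    for _ in range(20): u=d/(1+m['k1']*(u@u))
    W=m['world_to_cam']; Rm=W[:3,:3]; c=-Rm.T@W[:3,3]
    v=Rm.T@np.array([u[0],-u[1],-1]); return c,v/np.linalg.norm(v)
def proj(m,p):
    f=240/np.tan(np.radians(m['vfov'])/2)
    q=m['world_to_cam']@np.append(p,1); u=np.array([q[0],-q[1]])/-q[2]
    u=u*(1+m['k1']*(u@u)); return u*f+[m['cx'],m['cy']]
def tri(rays):
    A=np.zeros((3,3)); b=np.zeros(3)
    for c,v in rays:
        P=np.eye(3)-np.outer(v,v); A+=P; b+=P@c
    p=np.linalg.solve(A,b)
    return p,[np.linalg.norm((np.eye(3)-np.outer(v,v))@(p-c)) for c,v in rays]
def plane(m,uv,z):
    c,v=ray(m,uv); return c+v*(z-c[2])/v[2]
E
python3 - <<'E'
from h import *
S=vision.camera_model('scene');T=vision.camera_model('top')
for n,m in(('S',S),('T',T)): print(n,ray(m,(320,240)))
z1=lambda x,y:(110+x/4-.4,140+y/4-.4); z2=lambda x,y:(330+x/5-.4,165+y/5-.4)
z3=lambda x,y:(160+x/5-.4,175+y/5-.4); z4=lambda x,y:(360+x/5-.4,250+y/5-.4)
L={'tip+':(z1(566,172),z2(250,365)),'tip-':(z1(292,103),z2(595,380)),
'cb+':(z1(606,440),z2(95,48)),'cb-':(z1(60,297),z2(750,80)),
'j+':(z1(478,402),z2(254,62)),'j-':(z1(194,325),z2(590,77)),
'bar+ yhi':(z1(577,303),z2(175,190)),'bar+ ylo':(z1(455,278),z2(325,198)),
'bar- yhi':(z1(298,233),z2(505,206)),'bar- ylo':(z1(180,208),z2(668,213)),
'blk+ bottom -x yhi?':(z1(590,452),z2(158,258)),
'blk- bottom yhi -x':(z1(352,440),z2(437,288)),
'pink top':(None,None),
'trA -x-y':(z4(523,213),z3(422,366)) }
for k,(a,b) in L.items():
    if a is None: continue
    p,e=tri([ray(S,a),ray(T,b)]); print(k,p.round(4),np.round(e,4))
print('tray corners z4 / z3 (order: -x+y, -x-y, +x-y, +x+y)')
for a,b in (((528,213),(133,315)),((212,90),(418,368)),((88,362),(466,92)),((428,498),(190,46))):
    p,e=tri([ray(S,z4(*a)),ray(T,z3(*b))]); print(p.round(4),np.round(e,4))
print('rack base corners')
for a,b in (((245,365),(605,467)),((748,440),(38,443))):
    p,e=tri([ray(S,z1(*a)),ray(T,z2(*b))]); print(p.round(4),np.round(e,4))
E
```

```text
S (array([1.08138129, 0.13564253, 1.02002392]), array([-0.4980905 , -0.11997128, -0.85878562]))
T (array([ 0.45665949, -0.00191383,  1.00276598]), array([ 0.09830592, -0.00802218, -0.99512391]))
tip+ [ 0.5357 -0.1105  0.2195] [0.0006 0.0006]
tip- [ 0.5276 -0.2304  0.2213] [0.0002 0.0002]
cb+ [ 0.65   -0.0613  0.2133] [0.0001 0.0001]
cb- [ 0.6341 -0.2937  0.2128] [0.0016 0.0016]
j+ [ 0.6438 -0.1162  0.2118] [0.0015 0.0015]
j- [ 0.6358 -0.2355  0.2143] [0.0013 0.0013]
bar+ yhi [ 0.5972 -0.0871  0.2216] [0.0001 0.0001]
bar+ ylo [ 0.5939 -0.1394  0.2174] [0.0004 0.0004]
bar- yhi [ 0.5896 -0.2037  0.2219] [0.0017 0.0017]
bar- ylo [ 0.5859 -0.2595  0.2179] [0.0013 0.0013]
blk+ bottom -x yhi? [ 0.593  -0.0944  0.0932] [0.0013 0.0013]
blk- bottom yhi -x [ 0.5849 -0.2174  0.0432] [0.0007 0.0007]
trA -x-y [ 0.5421  0.2197 -0.0103] [0.0596 0.0596]
tray corners z4 / z3 (order: -x+y, -x-y, +x-y, +x+y)
[0.5631 0.2742 0.0428] [0.0001 0.0001]
[0.5377 0.1554 0.0395] [0.0023 0.0023]
[0.6549 0.1317 0.0453] [0.0007 0.0007]
[0.6782 0.2511 0.0451] [0.0011 0.0011]
rack base corners
[ 0.5119 -0.3132 -0.0407] [0.0033 0.0033]
[ 0.525  -0.0458  0.0074] [0.0009 0.0009]
```

```bash
python3 - <<'E'
from h import *
S=vision.camera_model('scene');T=vision.camera_model('top')
a=np.load('pics/scene0.npy').astype(int); b=np.load('pics/top0.npy').astype(int)
for nm,f in (('yellow',lambda i:(i[...,0]>200)&(i[...,1]>190)&(i[...,2]<60)),('pink',lambda i:(i[...,0]>190)&(i[...,1]<140)&(i[...,2]>100)&(i[...,2]<190))):
  for n,i in (('S',a),('T',b)):
    k,l,st,ce=cv2.connectedComponentsWithStats(f(i).astype(np.uint8))
    print(nm,n,[ (s.tolist(),c.round(1).tolist()) for s,c in zip(st[1:],ce[1:]) if s[4]>30])
# topmost: scene highest points vs top
for nm,s,t in (('pink top -y..',(268,166),(397,288)),('yellow top',(327,253),(282,222))):
    p,e=tri([ray(S,s),ray(T,t)]); print(nm,p,e)
s=get_state(); print(R.from_quat(s['eef_rot']).as_matrix().round(3))
E
```

```text
yellow S [([326, 251, 25, 13, 36], [337.9, 256.8]), ([331, 259, 14, 11, 98], [336.8, 264.6]), ([279, 372, 12, 12, 107], [284.8, 377.6]), ([248, 434, 15, 16, 152], [254.9, 440.8])]
yellow T [([319, 88, 10, 11, 82], [323.2, 93.0]), ([310, 134, 9, 9, 61], [314.0, 137.8]), ([281, 219, 24, 17, 209], [292.3, 226.7])]
pink S [([248, 165, 27, 48, 385], [262.2, 187.7])]
pink T [([373, 284, 23, 24, 188], [383.0, 295.0])]
pink top -y.. [ 0.4450996  -0.1315059   0.14784047] [np.float64(0.018693267786590265), np.float64(0.0186932677865903)]
yellow top [0.58372117 0.04590538 0.13266416] [np.float64(0.017861245440306775), np.float64(0.017861245440306803)]
[[ 0.334  0.942 -0.   ]
 [ 0.942 -0.334 -0.001]
 [-0.001  0.    -1.   ]]
```

```bash
cat >> h.py <<'E'
def go(p,yaw_deg=None,s=None,tilt=None):
    """deltas from now to TCP p with tool down, tool x at yaw_deg in world"""
    s=s or get_state(); R0=R.from_quat(s['eef_rot']).as_matrix()
    x=np.array([np.cos(np.radians(yaw_deg)),np.sin(np.radians(yaw_deg)),0]); z=np.array([0,0,-1.]); Rt=np.column_stack([x,np.cross(z,x),z])
    d=R0.T@(np.array(p)-s['tool_pos'])/0.3; w=R.from_matrix(R0.T@Rt).as_rotvec()/np.pi
    print('delta',d.round(4).tolist(),w.round(4).tolist())
def st():
    s=get_state(); M=R.from_quat(s['eef_rot']).as_matrix()
    print('t %.2f'%s['clock'],s['tool_pos'].round(4),'xax yaw %.2f'%np.degrees(np.arctan2(M[1,0],M[0,0])),'z',M[:,2].round(3),'F',s['contact_force'].round(2),'op %.3f'%s['opening'],'q',s['q'].round(2))
E
python3 - <<'E'
from h import *
m=vision.camera_model('wrist'); s=get_state(); R0=R.from_quat(s['eef_rot']).as_matrix()
c,v=ray(m,(m['cx'],m['cy'])); print('cam in tool',R0.T@(c-s['tool_pos']),'look',R0.T@v)
c,v=ray(m,(320,50)); print(R0.T@v)
st(); go((0.43,0.235,0.33),78.5)
E
```

```text
cam in tool [-0.00053361 -0.06491993 -0.15903159] look [5.11081516e-04 2.58476982e-01 9.66017282e-01]
[ 0.02509729 -0.24062031  0.9702948 ]
t 0.15 [0.2088 0.5886 0.2248] xax yaw 70.47 z [-0.    -0.001 -1.   ] F [ 0.38  0.34 -0.95] op 1.001 q [-1.2   0.69 -0.19  1.57  0.16  0.9  -0.22]
delta [-0.8649, 1.0889, -0.3493] [0.0, 0.0004, -0.0446]
```

```bash
python3 - <<'E'
from h import *
go((0.45,0.40,0.33),78.5); go((0.70,0.21,0.33),78.5)
E
```

```text
delta [-0.3242, 0.9679, -0.3501] [0.0, 0.0004, -0.0446]
delta [-0.6426, 1.965, -0.3495] [0.0, 0.0004, -0.0446]
```

>>> play_rows([
  [[-1, -0.06, 0.19, -0.12, 0, 0, -0.01], [-1, -0.13, 0.38, -0.23, 0, 0, -0.02], [-1, -0.19, 0.58, -0.35, 0, 0, -0.03], [-1, -0.26, 0.77, -0.35, 0, 0, -0.045], [-1, -0.32, 0.97, -0.35, 0, 0, -0.045]],
])

```text
clock: 0.78
tool_pos: [0.4369, 0.4116, 0.3302]
eef_rot: [0.774, 0.634, 0.0, 0.0]
contact_force: [0.5, 0.5, -0.8]
opening: 1.0
```

```bash
python3 - <<'E'
from h import *
st(); go((0.70,0.21,0.33),78.5)
E
```

```text
t 0.78 [0.4369 0.4116 0.3302] xax yaw 78.62 z [ 0.001 -0.    -1.   ] F [ 0.51  0.52 -0.82] op 1.000 q [-0.68  0.55 -0.26  1.5   0.15  1.11  0.4 ]
delta [-0.4857, 0.9923, 0.0013] [0.0002, -0.0, 0.0007]
```

>>> play_rows([
  [[-1, -0.1, 0.19, 0, 0, 0, 0], [-1, -0.19, 0.39, 0, 0, 0, 0], [-1, -0.29, 0.6, 0, 0, 0, 0], [-1, -0.39, 0.8, 0, 0, 0, 0], [-1, -0.486, 0.99, 0, 0, 0, 0]],
])

```text
clock: 1.4
tool_pos: [0.6846, 0.2211, 0.3301]
eef_rot: [0.774, 0.634, -0.0, 0.0]
contact_force: [0.3, 1.1, 0.1]
opening: 1.0
```

>>> play_rows([
  [[-1, 0, 0, 0, 0, 0, 0], [-1, 0, 0, 0, 0, 0, 0]],
])

```text
clock: 1.65
tool_pos: [0.684, 0.2215, 0.3293]
eef_rot: [0.774, 0.634, -0.001, -0.001]
contact_force: [0.2, 0.5, -0.1]
opening: 1.003
```

```bash
python3 - <<'E'
from h import *
m=vision.camera_model('wrist'); im=vision.snapshot('wrist'); save(im,'wtray1'); np.save('pics/wtray1.npy',im)
import pickle; pickle.dump(m,open('pics/wtray1.pkl','wb')); st()
for p in ((.563,.274,.046),(.538,.155,.046),(.655,.132,.046),(.678,.251,.046),(.579,.209,.006)): print(proj(m,p))
E
```

```text
t 1.70 [0.6834 0.2227 0.3297] xax yaw 78.75 z [-0.002  0.001 -1.   ] F [-0.89  0.38 -0.19] op 1.006 q [-0.28  0.76 -0.24  1.07  0.17  1.33  0.88]
[334.04254812  92.76561784]
[230.82569503  92.03364094]
[236.22348462 193.13988381]
[332.61304381 192.3691864 ]
[285.27490719 120.67607283]
```

View pics/wtray1.png

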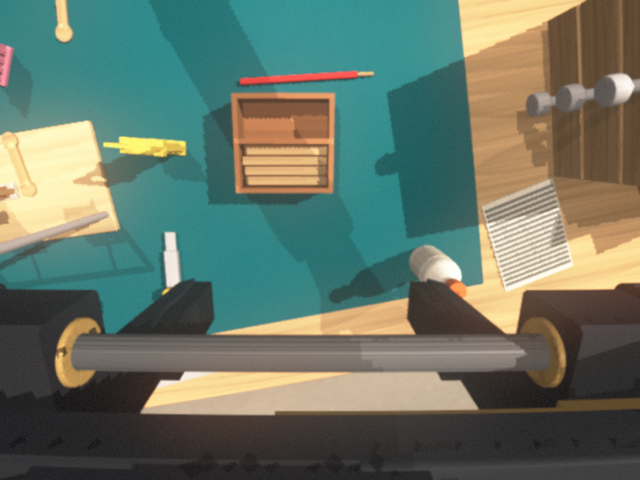

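```bash
python3 - <<'E'
from h import *
import pickle
m=pickle.load(open('pics/wtray1.pkl','rb')); im=np.load('pics/wtray1.npy')
save(cv2.resize(im[80:205,215:350],None,fx=4.6,fy=4.6,interpolation=cv2.INTER_CUBIC),'z5')
E
```

```text
(no output)
```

View pics/z5.png

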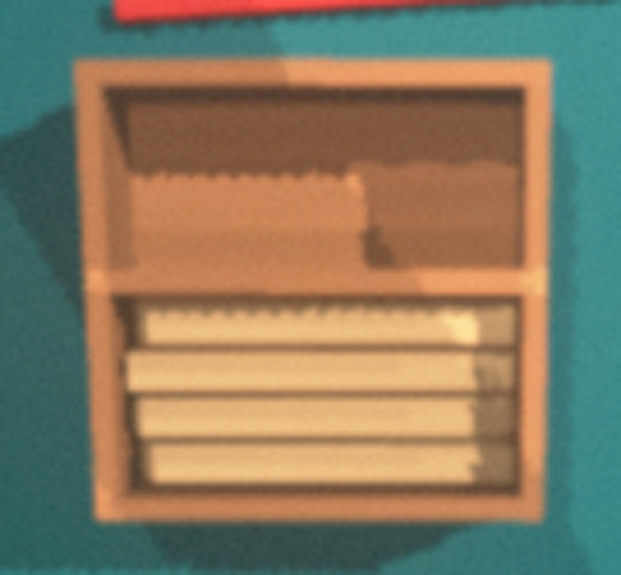

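```bash
python3 - <<'E'
from h import *
import pickle
m=pickle.load(open('pics/wtray1.pkl','rb')); T=vision.camera_model('top');S=vision.camera_model('scene')
z5=lambda x,y:(215+x/4.6-.4,80+y/4.6-.4)
z3=lambda x,y:(160+x/5-.4,175+y/5-.4); z4=lambda x,y:(360+x/5-.4,250+y/5-.4)
O=((552,60),(74,60),(97,522),(543,522)); t3=((133,315),(418,368),(466,92),(190,46)); s4=((528,213),(212,90),(88,362),(428,498))
P=[]
for o,t,s in zip(O,t3,s4):
    p,e=tri([ray(m,z5(*o)),ray(T,z3(*t)),ray(S,z4(*s))]); P.append(p); print(p.round(4),np.round(e,4),plane(m,z5(*o),.046).round(4))
P=np.array(P); d1=P[0]-P[1];d2=P[3]-P[2];d3=P[2]-P[1];d4=P[3]-P[0]
print([np.degrees(np.arctan2(-d[0],d[1])) for d in(d1,d2)],[np.degrees(np.arctan2(d[1],d[0])) for d in(d3,d4)],[np.linalg.norm(d[:2]) for d in (d1,d2,d3,d4)])
I=[plane(m,z5(*q),.046) for q in ((104,86),(525,86),(525,268),(106,268))]; print(np.round(I,4),np.mean(I,0)) 
for sz in (.006,): print('floor divider edge',plane(m,z5(370,268),sz))
go((0.56,-0.112,0.33),86.3); go((0.595,-0.1135,0.29),86.3)
E
```

```text
[0.5629 0.2745 0.0425] [0.0006 0.0003 0.0003] [0.563  0.2747 0.046 ]
[0.5379 0.1548 0.0409] [0.001  0.0018 0.0028] [0.5386 0.1547 0.046 ]
[0.6549 0.1315 0.0456] [0.0003 0.0005 0.0008] [0.6548 0.1314 0.046 ]
[0.6785 0.2509 0.0456] [0.0004 0.0011 0.0012] [0.6789 0.2509 0.046 ]
[np.float64(-11.806003807898568), np.float64(-11.169662907327718)] [np.float64(-11.222545984857097), np.float64(-11.533959696195472)] [np.float64(0.12236336055284208), np.float64(0.12171580403727394), np.float64(0.11934083906433608), np.float64(0.11798420367732694)]
[[0.5463 0.1607 0.046 ]
 [0.5678 0.2667 0.046 ]
 [0.6122 0.2584 0.046 ]
 [0.5903 0.1502 0.046 ]] [0.57916666 0.20900011 0.046     ]
floor divider edge [0.60272795 0.21701522 0.006     ]
delta [-1.1744, -0.1857, -0.0015] [-0.0006, -0.0003, -0.0419]
delta [-1.1567, -0.07, 0.1317] [-0.0006, -0.0003, -0.0419]
```

>>> play_rows([
  [[-1, -0.2, -0.02, 0, 0, 0, -0.01], [-1, -0.4, -0.03, 0, 0, 0, -0.02], [-1, -0.6, -0.04, 0, 0, 0, -0.03], [-1, -0.8, -0.05, 0, 0, 0, -0.04], [-1, -1.0, -0.06, 0, 0, 0, -0.042]],
])

```text
clock: 2.33
tool_pos: [0.606, -0.0674, 0.3302]
eef_rot: [0.728, 0.686, 0.0, -0.001]
contact_force: [0.5, -0.5, 0.4]
opening: 0.999
```

```bash
python3 - <<'E'
from h import *
st(); go((0.595,-0.1135,0.32),86.3)
E
```

```text
t 2.33 [ 0.606  -0.0674  0.3302] xax yaw 86.55 z [-0.001  0.002 -1.   ] F [ 0.53 -0.5   0.36] op 0.999 q [ 0.21  0.57 -0.3   1.46  0.18  1.13  1.38]
delta [-0.1557, -0.0273, 0.0339] [-0.0004, -0.0005, 0.0014]
```

>>> play_rows([
  [[-1, -0.156, -0.027, 0.034, 0, 0, 0.001], [-1, -0.156, -0.027, 0.034, 0, 0, 0.001], [-1, -0.156, -0.027, 0.034, 0, 0, 0.001]],
])

```text
clock: 2.7
tool_pos: [0.5952, -0.1109, 0.3205]
eef_rot: [0.728, 0.685, 0.001, -0.001]
contact_force: [-0.6, 0.8, 0.1]
opening: 1.001
```

```bash
python3 - <<'E'
from h import *
m=vision.camera_model('wrist'); im=vision.snapshot('wrist'); save(im,'wp1'); np.save('pics/wp1.npy',im)
import pickle; pickle.dump(m,open('pics/wp1.pkl','wb')); st()
E
```

```text
t 2.75 [ 0.5955 -0.1104  0.3205] xax yaw 86.61 z [-0.     0.003 -1.   ] F [-0.4  -0.02  0.2 ] op 1.003 q [ 0.28  0.57 -0.3   1.49  0.18  1.1   1.45]
```

View pics/wp1.png

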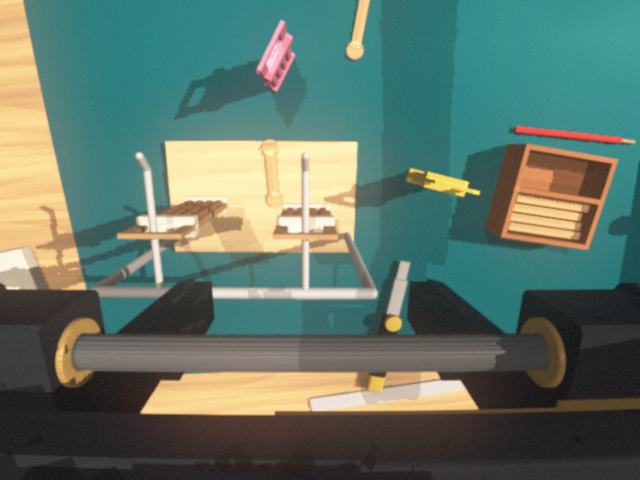

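```bash
python3 - <<'E'
from h import *
im=np.load('pics/wp1.npy')
save(cv2.resize(im[145:305,255:365],None,fx=3.75,fy=3.75,interpolation=cv2.INTER_CUBIC),'z6')
E
```

```text
(no output)
```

View pics/z6.png

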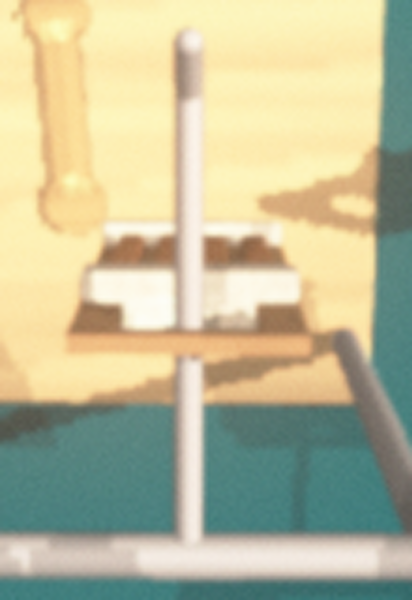

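```bash
python3 - <<'E'
from h import *
import pickle
m=pickle.load(open('pics/wp1.pkl','rb')); T=vision.camera_model('top');S=vision.camera_model('scene')
z6=lambda x,y:(255+x/3.75-.4,145+y/3.75-.4)
z1=lambda x,y:(110+x/4-.4,140+y/4-.4); z2=lambda x,y:(330+x/5-.4,165+y/5-.4)
for n,w,t,s in (('barhi',(312,352),(175,187),(577,303)),('barlo',(67,352),(325,195),(455,278)),('tip',(189,38),(250,365),(566,172)),('jn',(190,545),(254,62),(478,402)),('blk bottom -x yhi',(282,226),(158,258),None)):
    rs=[ray(m,z6(*w)),ray(T,z2(*t))]+([ray(S,z1(*s))] if s else [])
    p,e=tri(rs); print(n,p.round(4),np.round(e,4))
print('bar z=.219',plane(m,z6(312,350),.219),plane(m,z6(67,350),.219))
print('blktop -x edge z=.187',plane(m,z6(300,268),.187),plane(m,z6(88,268),.187))
print('blk bottom -x edge z=.109',plane(m,z6(280,224),.109),plane(m,z6(105,224),.109))
print('peg tip .223',plane(m,z6(189,36),.223), 'peg @.213',plane(m,z6(190,120),.213),plane(m,z6(190,500),.213))
E
```

```text
barhi [ 0.5976 -0.0883  0.2211] [0.0022 0.0014 0.0012]
barlo [ 0.5949 -0.1394  0.2189] [0.0008 0.0002 0.0009]
tip [ 0.5351 -0.1109  0.2186] [0.0008 0.0008 0.0008]
jn [ 0.6433 -0.1171  0.2101] [0.0012 0.0015 0.0019]
blk bottom -x yhi [ 0.5881 -0.0903  0.1209] [0.0004 0.0004]
bar z=.219 [ 0.59781695 -0.09031702  0.219     ] [ 0.59477721 -0.14017623  0.219     ]
blktop -x edge z=.187 [ 0.58690378 -0.09003889  0.187     ] [ 0.58400714 -0.13769874  0.187     ]
blk bottom -x edge z=.109 [ 0.58904561 -0.09026455  0.109     ] [ 0.58604717 -0.1396711   0.109     ]
peg tip .223 [ 0.53410984 -0.11135011  0.223     ] peg @.213 [ 0.55056701 -0.1123032   0.213     ] [ 0.63105366 -0.11742212  0.213     ]
```

```bash
python3 - <<'E'
from h import *
st(); go((0.5945,-0.1145,0.24),86.4); go((0.5945,-0.1145,0.183),86.4)
E
```

```text
t 2.75 [ 0.5955 -0.1104  0.3205] xax yaw 86.61 z [-0.     0.003 -1.   ] F [-0.4  -0.02  0.2 ] op 1.003 q [ 0.28  0.57 -0.3   1.49  0.18  1.1   1.45]
delta [-0.0148, -0.0024, 0.2683] [-0.0001, -0.0011, 0.0012]
delta [-0.0154, -0.0024, 0.4583] [-0.0001, -0.0011, 0.0012]
```

>>> play_rows([
  [[-1, -0.015, -0.002, 0.1, 0, -0.001, 0.001], [-1, -0.015, -0.002, 0.2, 0, -0.001, 0.001], [-1, -0.015, -0.002, 0.27, 0, -0.001, 0.001], [-1, -0.015, -0.002, 0.27, 0, -0.001, 0.001]],
])

```text
clock: 3.25
tool_pos: [0.594, -0.1119, 0.2384]
eef_rot: [0.727, 0.686, -0.001, -0.002]
contact_force: [-0.6, -0.1, 1.8]
opening: 0.999
```

```bash
python3 - <<'E'
from h import *
import pickle
m=vision.camera_model('wrist'); im=vision.snapshot('wrist'); save(im,'wp2'); np.save('pics/wp2.npy',im)
pickle.dump(m,open('pics/wp2.pkl','wb')); st(); go((0.5945,-0.1145,0.183),86.4)
E
```

```text
t 3.30 [ 0.595  -0.1124  0.2396] xax yaw 86.61 z [-0.001  0.001 -1.   ] F [-0.62  1.07  1.15] op 0.999 q [ 0.27  0.65 -0.29  1.61  0.22  0.91  1.42]
delta [-0.0073, -0.001, 0.1887] [-0.0002, -0.0004, 0.0012]
```

View pics/wp2.png

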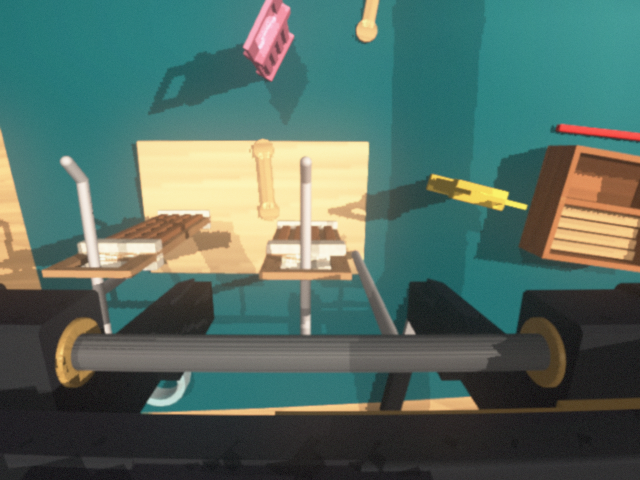

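```bash
python3 - <<'E'
from h import *
import pickle
m=pickle.load(open('pics/wp1.pkl','rb')); m2=pickle.load(open('pics/wp2.pkl','rb'))
im=np.load('pics/wp2.npy')
save(cv2.resize(im[205:285,245:365],None,fx=6,fy=6,interpolation=cv2.INTER_CUBIC),'z7')
E
```

```text
(no output)
```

View pics/z7.png

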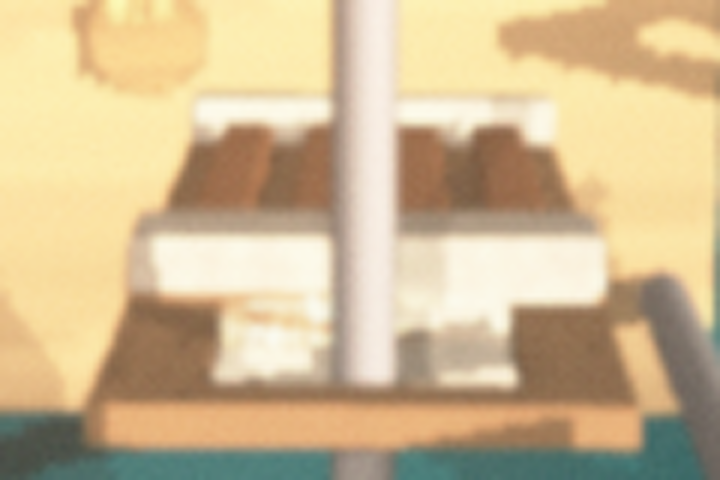

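```bash
python3 - <<'E'
from h import *
import pickle
m=pickle.load(open('pics/wp1.pkl','rb')); m2=pickle.load(open('pics/wp2.pkl','rb')); T=vision.camera_model('top')
z6=lambda x,y:(255+x/3.75-.4,145+y/3.75-.4); z7=lambda x,y:(245+x/6-.4,205+y/6-.4)
for n,a,b in (('bar hi',(312,352),(642,446)),('bar lo',(67,352),(90,446)),('blk hi top -x',(300,268),(607,234)),('blk lo',(88,268),(133,234)),('bot hi',(282,224),(556,96)),('bot lo',(105,224),(194,96))):
    p,e=tri([ray(m,z6(*a)),ray(m2,z7(*b))]); print(n,p.round(4),np.round(e,4))
print(plane(m2,z7(642,446),.219),plane(m2,z7(90,446),.219),plane(m2,z7(607,234),.187),plane(m2,z7(133,234),.187))
E
```

```text
bar hi [ 0.5977 -0.0906  0.2213] [0.0001 0.0001]
bar lo [ 0.5944 -0.1397  0.2222] [0.0001 0.0001]
blk hi top -x [ 0.5859 -0.0905  0.1924] [0.0001 0.0001]
blk lo [ 0.5815 -0.1368  0.1995] [0.0005 0.0005]
bot hi [ 0.5903 -0.0891  0.1007] [0.0002 0.0002]
bot lo [ 0.5871 -0.1404  0.1016] [0.0002 0.0002]
[ 0.59859616 -0.09049186  0.219     ] [ 0.5956734  -0.14015752  0.219     ] [ 0.58742002 -0.09010353  0.187     ] [ 0.58454614 -0.13902639  0.187     ]
```

>>> play_rows([
  [[-1, -0.008, 0, 0.06, 0, 0, 0.001], [-1, -0.008, 0, 0.12, 0, 0, 0.001], [-1, -0.008, 0, 0.185, 0, 0, 0.001], [-1, -0.008, 0, 0.185, 0, 0, 0.001]],
])

```text
clock: 3.8
tool_pos: [0.5949, -0.1138, 0.1843]
eef_rot: [0.728, 0.685, 0.0, -0.001]
contact_force: [0.2, 0.4, 0.1]
opening: 0.999
```

```bash
python3 - <<'E'
from h import *
im=vision.snapshot('wrist'); save(im,'wp3'); im=vision.snapshot('scene'); save(im[100:340,80:400],'sc3'); st(); go((0.595,-0.115,0.184),86.4)
E
```

```text
t 3.90 [ 0.5959 -0.1142  0.1855] xax yaw 86.48 z [ 0.002  0.001 -1.   ] F [ 0.76 -0.21 -0.1 ] op 0.997 q [ 0.27  0.72 -0.27  1.66  0.25  0.79  1.4 ]
delta [-0.003, -0.0027, 0.005] [0.0005, -0.0004, 0.0004]
```

View pics/wp3.png

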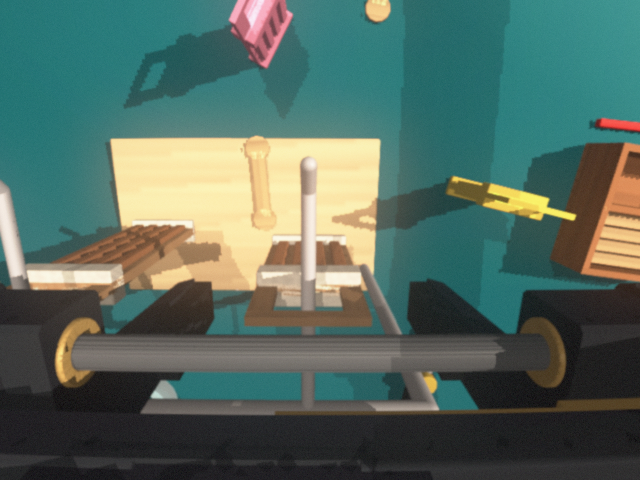

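View pics/sc3.png

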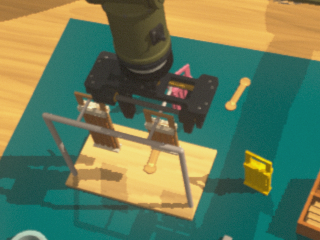

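>>> play_rows([
  [[1, 0, 0, 0.003, 0, 0, 0], [1, 0, 0, 0.003, 0, 0, 0], [1, 0, 0, 0.003, 0, 0, 0], [1, 0, 0, 0.003, 0, 0, 0], [1, 0, 0, 0.003, 0, 0, 0]],
], force=15)

```text
clock: 4.53
tool_pos: [0.5959, -0.1143, 0.1846]
eef_rot: [0.729, 0.685, 0.001, 0.0]
contact_force: [-0.6, -0.2, 0.7]
opening: 0.56
```

>>> play_rows([
  [[1, 0, 0, 0, 0, 0, 0], [1, 0, 0, 0, 0, 0, 0]],
])

```text
clock: 4.78
tool_pos: [0.5959, -0.1143, 0.1846]
eef_rot: [0.729, 0.685, 0.001, 0.0]
contact_force: [-0.4, -0.2, 0.1]
opening: 0.565
```

```bash
python3 - <<'E'
from h import *
im=vision.snapshot('wrist'); save(im,'wp4'); st(); p=get_state()['tool_pos']; go(p+[0,0,.015],86.4)
E
```

```text
t 4.83 [ 0.5959 -0.1143  0.1846] xax yaw 86.47 z [ 0.002  0.001 -1.   ] F [-0.88 -0.21 -0.19] op 0.562 q [ 0.27  0.72 -0.27  1.66  0.25  0.79  1.4 ]
delta [0.0001, 0.0001, -0.05] [0.0005, -0.0004, 0.0004]
```

View pics/wp4.png

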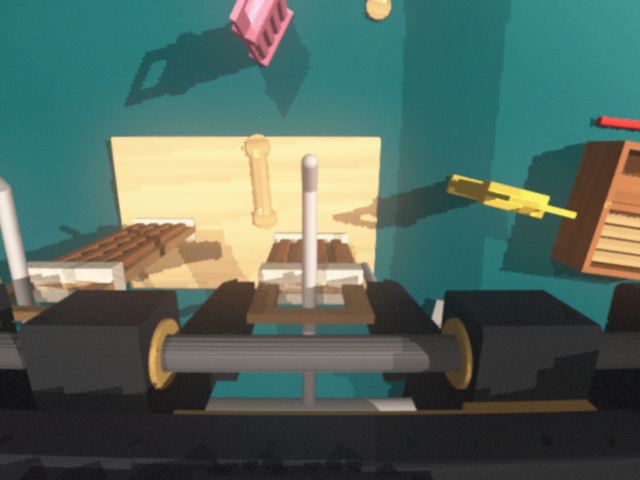

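>>> play_rows([
  [[1, 0, 0, -0.017, 0, 0, 0], [1, 0, 0, -0.034, 0, 0, 0], [1, 0, 0, -0.05, 0, 0, 0], [1, 0, 0, -0.05, 0, 0, 0]],
])

```text
clock: 5.32
tool_pos: [0.5962, -0.1143, 0.2002]
eef_rot: [0.729, 0.685, 0.001, 0.001]
contact_force: [0.2, -0.2, -1.7]
opening: 0.568
```

```bash
python3 - <<'E'
from h import *
im=vision.snapshot('wrist'); save(im,'wp5'); st(); p=get_state()['tool_pos']; go(np.append(p[:2],.1997),86.4);
u=np.array([np.cos(np.radians(-3.6)),np.sin(np.radians(-3.6))])
go(np.append(p[:2]-u*.12,.1997),86.4)
E
```

```text
t 5.38 [ 0.596  -0.1143  0.1999] xax yaw 86.47 z [ 0.002  0.001 -1.   ] F [-0.17 -0.11 -1.11] op 0.559 q [ 0.27  0.7  -0.27  1.65  0.24  0.82  1.4 ]
delta [-0.0, -0.0, 0.0007] [0.0007, -0.0004, 0.0004]
delta [0.0005, -0.4, -0.0002] [0.0007, -0.0004, 0.0004]
```

View pics/wp5.png

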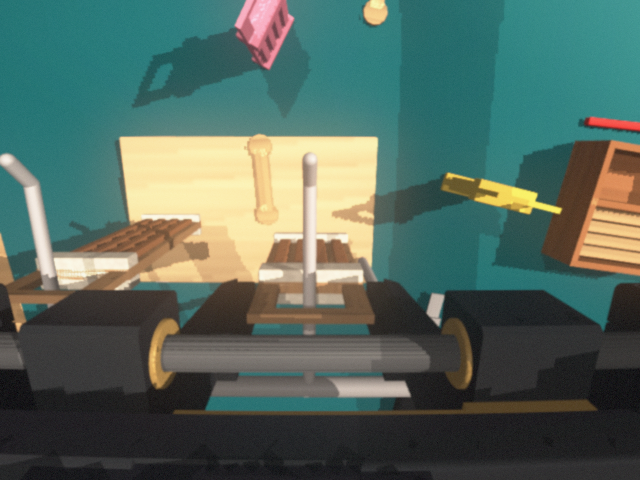

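```bash
python3 - <<'E'
from h import *
S=vision.camera_model('scene');T=vision.camera_model('top')
print(tri([ray(S,(262.2,187.7)),ray(T,(383,295))]))
print('top extents if z=.11', plane(T,(395,285),.11),plane(T,(375,306),.11)); print('scene top', plane(S,(272,166),.11),plane(S,(249,180),.11),plane(S,(259,212),.0))
print(tri([ray(S,(337.5,262)),ray(T,(292.3,226.7))]))
E
```

```text
(array([ 0.4332285 , -0.13546457,  0.05876664]), [np.float64(0.0008208143703247525), np.float64(0.000820814370324739)])
top extents if z=.11 [ 0.45340954 -0.15312684  0.11      ] [ 0.41383854 -0.11270018  0.11      ]
scene top [ 0.41531714 -0.11580362  0.11      ] [ 0.45610985 -0.14893009  0.11      ] [ 0.45275956 -0.14117794  0.        ]
(array([0.57577612, 0.04545848, 0.08470859]), [np.float64(0.0005851931258695477), np.float64(0.000585193125869552)])
```

>>> play_rows([
  [[1, 0, -0.06, 0, 0, 0, 0], [1, 0, -0.12, 0, 0, 0, 0], [1, 0, -0.18, 0, 0, 0, 0]],
])

```text
clock: 5.75
tool_pos: [0.5414, -0.111, 0.1996]
eef_rot: [0.729, 0.685, 0.001, 0.0]
contact_force: [0.3, -0.1, -0.5]
opening: 0.563
```

```bash
python3 - <<'E'
from h import *
st(); go((.4962,-.108,.1999),86.4)
E
```

```text
t 5.75 [ 0.5414 -0.111   0.1996] xax yaw 86.47 z [ 0.002  0.001 -1.   ] F [ 0.26 -0.14 -0.51] op 0.563 q [ 0.29  0.63 -0.28  1.81  0.24  0.73  1.39]
delta [0.0006, -0.151, -0.0012] [0.0006, -0.0004, 0.0004]
```

>>> play_rows([
  [[1, 0, -0.05, -0.001, 0, 0, 0], [1, 0, -0.1, -0.001, 0, 0, 0], [1, 0, -0.15, -0.001, 0, 0, 0], [1, 0, -0.15, -0.001, 0, 0, 0]],
])

```text
clock: 6.25
tool_pos: [0.4955, -0.1083, 0.1998]
eef_rot: [0.729, 0.685, 0.001, -0.0]
contact_force: [0.3, -0.7, 0.3]
opening: 0.563
```

```bash
python3 - <<'E'
from h import *
im=vision.snapshot('wrist'); save(im,'wp6'); im=vision.snapshot('scene'); save(im[100:340,80:400],'sc6');st(); go((.50,-.108,.28),86.4)
E
```

```text
t 6.35 [ 0.4972 -0.1082  0.1999] xax yaw 86.47 z [ 0.003  0.001 -1.   ] F [-0.01  1.06 -0.23] op 0.560 q [ 0.3   0.58 -0.28  1.94  0.25  0.65  1.38]
delta [0.0016, 0.01, -0.2668] [0.0009, -0.0004, 0.0004]
```

View pics/wp6.png

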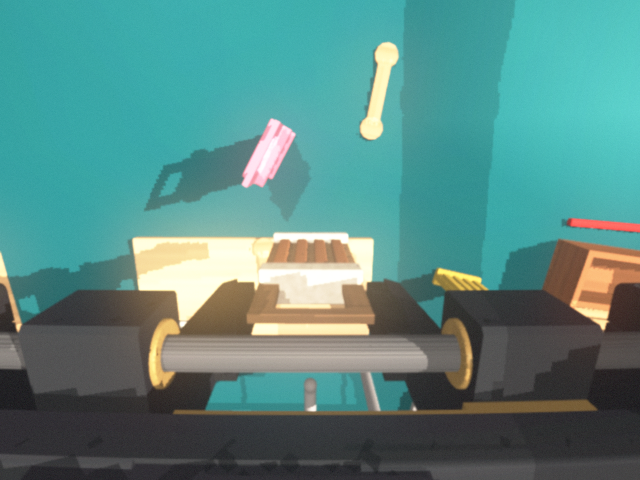

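View pics/sc6.png

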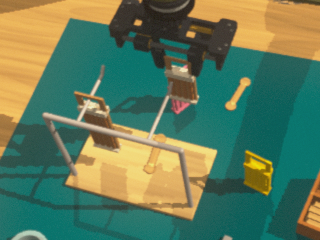

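>>> play_rows([
  [[1, 0, 0, -0.09, 0, 0, 0], [1, 0, 0, -0.18, 0, 0, 0], [1, 0, 0, -0.267, 0, 0, 0], [1, 0, 0, -0.267, 0, 0, 0]],
])

```text
clock: 6.85
tool_pos: [0.4991, -0.1083, 0.2816]
eef_rot: [0.729, 0.685, 0.003, 0.002]
contact_force: [0.5, -0.1, -0.3]
opening: 0.561
```

```bash
python3 - <<'E'
from h import *
st(); go((.579,.209,.28),78.6); 
E
```

```text
t 6.85 [ 0.4991 -0.1083  0.2816] xax yaw 86.46 z [ 0.008  0.001 -1.   ] F [ 0.53 -0.11 -0.27] op 0.561 q [ 0.33  0.47 -0.32  1.83  0.19  0.86  1.43]
delta [1.0722, 0.2004, 0.0084] [0.0025, -0.0006, 0.0437]
```

>>> play_rows([
  [[1, 0.08, 0.02, 0, 0.001, 0, 0.005], [1, 0.2, 0.04, 0, 0.002, 0, 0.01], [1, 0.34, 0.065, 0, 0.0025, 0, 0.016], [1, 0.48, 0.09, 0, 0.0025, 0, 0.022], [1, 0.62, 0.115, 0.005, 0.0025, 0, 0.028]],
])

```text
clock: 7.48
tool_pos: [0.5452, 0.0765, 0.2793]
eef_rot: [0.758, 0.652, -0.0, -0.001]
contact_force: [0.7, -0.0, -1.4]
opening: 0.562
```

```bash
python3 - <<'E'
from h import *
st(); go((.579,.209,.28),78.6); 
E
```

```text
t 7.47 [0.5452 0.0765 0.2793] xax yaw 81.38 z [-0.001  0.001 -1.   ] F [ 0.69 -0.01 -1.45] op 0.562 q [-0.05  0.53 -0.29  1.72  0.18  0.92  1.02]
delta [0.4537, 0.0453, -0.0021] [-0.0005, -0.0003, 0.0155]
```

>>> play_rows([
  [[1, 0.13, 0.013, -0.002, 0, 0, 0.005], [1, 0.25, 0.025, -0.002, 0, 0, 0.01], [1, 0.36, 0.036, -0.002, 0, 0, 0.015], [1, 0.453, 0.045, -0.002, 0, 0, 0.0155], [1, 0.453, 0.045, -0.002, 0, 0, 0.0155]],
])

```text
clock: 8.1
tool_pos: [0.5783, 0.2117, 0.2783]
eef_rot: [0.773, 0.635, -0.0, -0.002]
contact_force: [-0.3, 0.7, -0.3]
opening: 0.56
```

```bash
python3 - <<'E'
from h import *
m=vision.camera_model('wrist'); im=vision.snapshot('wrist'); save(im,'wp7');np.save('pics/wp7.npy',im); b=vision.snapshot('scene'); save(cv2.resize(b[180:380,320:540],None,fx=3,fy=3),'sc7');st()
import pickle; pickle.dump(m,open('pics/wp7.pkl','wb'))
go((.579,.209,.16),78.6); 
E
```

```text
t 8.20 [0.5786 0.2077 0.2787] xax yaw 78.58 z [-0.003 -0.001 -1.   ] F [-0.61 -0.4   0.2 ] op 0.558 q [-0.28  0.62 -0.26  1.53  0.17  1.02  0.79]
delta [0.005, 0.0017, 0.3957] [-0.0009, 0.0004, -0.0001]
```

View pics/wp7.png

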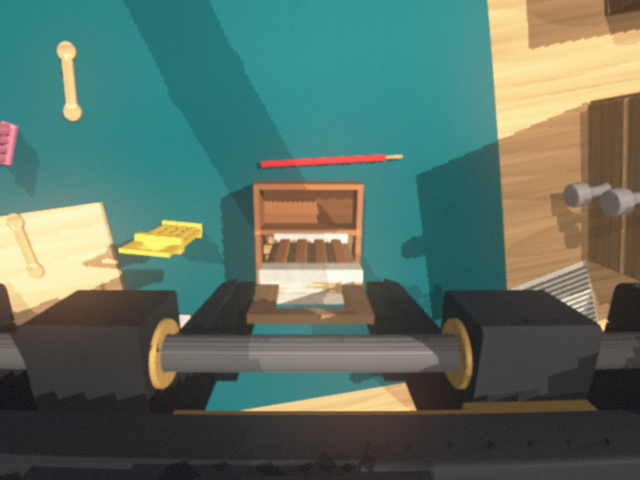

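View pics/sc7.png

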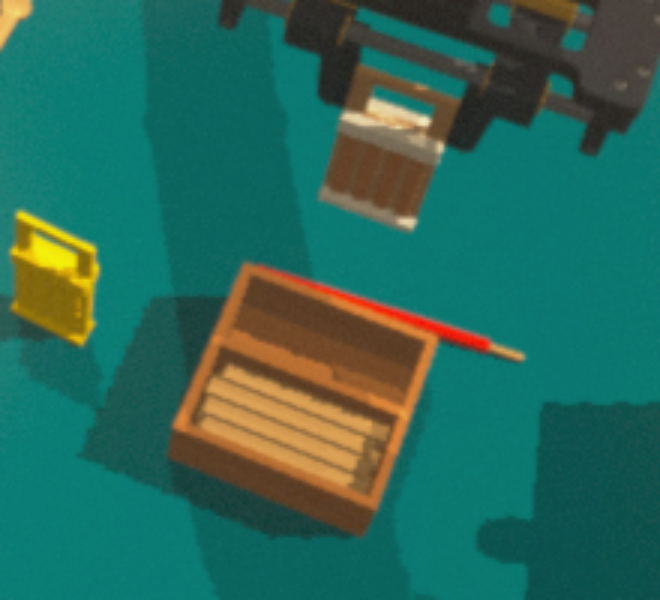

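>>> play_rows([
  [[1, 0.005, 0.002, 0.1, 0, 0, 0], [1, 0.005, 0.002, 0.2, 0, 0, 0], [1, 0.005, 0.002, 0.3, 0, 0, 0], [1, 0.005, 0.002, 0.395, 0, 0, 0], [1, 0.005, 0.002, 0.395, 0, 0, 0]],
])

```text
clock: 8.82
tool_pos: [0.5775, 0.2061, 0.1581]
eef_rot: [0.775, 0.633, -0.004, -0.001]
contact_force: [-0.4, 0.1, 0.2]
opening: 0.562
```

```bash
python3 - <<'E'
from h import *
m=vision.camera_model('wrist'); im=vision.snapshot('wrist'); save(im,'wp8');np.save('pics/wp8.npy',im); b=vision.snapshot('scene'); save(cv2.resize(b[180:380,320:540],None,fx=3,fy=3),'sc8');st()
import pickle; pickle.dump(m,open('pics/wp8.pkl','wb'))
go((.579,.209,.10),78.6); 
E
```

```text
t 8.93 [0.5796 0.2079 0.1608] xax yaw 78.50 z [-0.002 -0.001 -1.   ] F [0.38 0.17 0.27] op 0.561 q [-0.29  0.76 -0.23  1.65  0.23  0.76  0.74]
delta [0.0034, -0.0022, 0.2027] [-0.0007, 0.0005, -0.0005]
```

View pics/wp8.png

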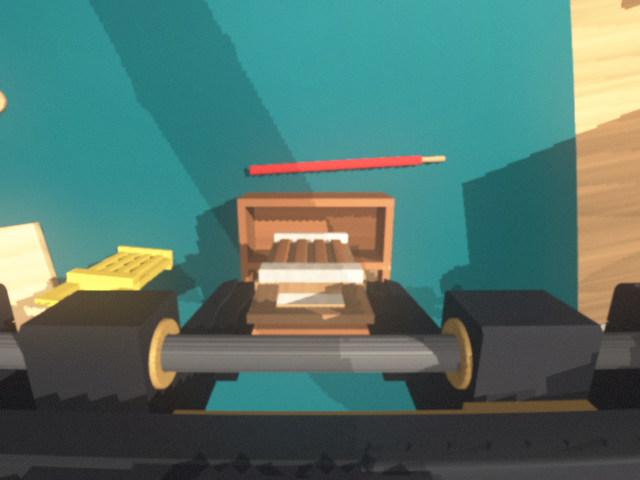

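View pics/sc8.png

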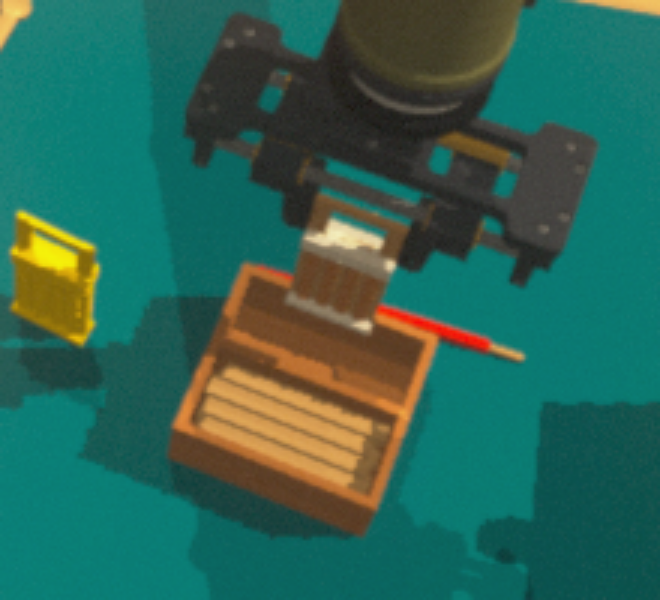

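```bash
python3 - <<'E'
from h import *
import pickle
m=pickle.load(open('pics/wp8.pkl','rb')); im=np.load('pics/wp8.npy')
print(plane(m,(238,196),.046),plane(m,(394,194),.046),'inner front edge',plane(m,(250,206),.046),plane(m,(384,206),.046))
print('expected outer (.563,.2745),(.538,.155)')
# pack bottom -x edge
for z in (.085,): print('pack bottom -x edge',plane(m,(275,234),z),plane(m,(348,234),z))
E
```

```text
[0.53688925 0.156204   0.046     ] [0.55934182 0.2746617  0.046     ] inner front edge [0.54633161 0.16345923 0.046     ] [0.56705267 0.26568364 0.046     ]
expected outer (.563,.2745),(.538,.155)
pack bottom -x edge [0.56386061 0.18352504 0.085     ] [0.57370202 0.23214633 0.085     ]
```

>>> play_rows([
  [[1, 0.003, -0.001, 0.06, 0, 0, 0], [1, 0.003, -0.001, 0.12, 0, 0, 0], [1, 0.003, -0.001, 0.18, 0, 0, 0], [1, 0.003, -0.001, 0.23, 0, 0, 0], [1, 0.003, -0.001, 0.23, 0, 0, 0]],
])

```text
clock: 9.55
tool_pos: [0.5782, 0.2084, 0.0901]
eef_rot: [0.774, 0.633, -0.003, -0.001]
contact_force: [0.4, -0.1, -0.4]
opening: 0.559
```

>>> play_rows([
  [[1, 0, 0, 0.007, 0, 0, 0], [1, 0, 0, 0.014, 0, 0, 0], [1, 0, 0, 0.014, 0, 0, 0]],
])

```text
clock: 9.93
tool_pos: [0.5784, 0.2084, 0.0861]
eef_rot: [0.774, 0.633, -0.003, -0.001]
contact_force: [0.4, -0.3, -0.2]
opening: 0.566
```

```bash
python3 - <<'E'
from h import *
st(); im=vision.snapshot('wrist'); save(im,'wp9');st(); go((.579,.209,.082),78.6)
E
```

```text
t 9.93 [0.5784 0.2084 0.0861] xax yaw 78.52 z [-0.005 -0.002 -1.   ] F [ 0.43 -0.31 -0.16] op 0.566 q [-0.31  0.86 -0.2   1.7   0.26  0.61  0.71]
t 9.97 [0.5784 0.2084 0.0862] xax yaw 78.51 z [-0.005 -0.002 -1.   ] F [ 0.07 -0.16 -0.2 ] op 0.562 q [-0.31  0.86 -0.2   1.7   0.26  0.61  0.71]
delta [0.0023, 0.0016, 0.014] [-0.0013, 0.001, -0.0005]
```

View pics/wp9.png

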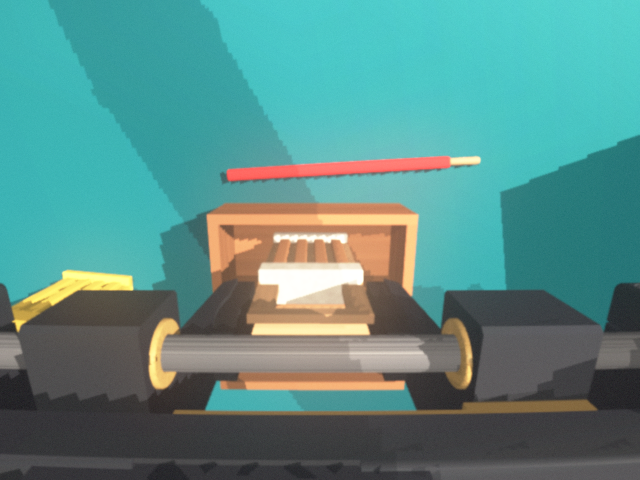

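>>> play_rows([
  [[1, 0, 0, 0.004, -0.001, 0.001, 0], [1, 0, 0, 0.008, -0.001, 0.001, 0], [1, 0, 0, 0.008, -0.001, 0.001, 0]],
])

```text
clock: 10.35
tool_pos: [0.5783, 0.2084, 0.0837]
eef_rot: [0.774, 0.633, -0.0, -0.0]
contact_force: [-1.1, 0.2, -1.1]
opening: 0.559
```

>>> play_rows([
  [[1, 0, 0, 0.004, 0, 0, 0], [1, 0, 0, 0.004, 0, 0, 0]],
])

```text
clock: 10.6
tool_pos: [0.5783, 0.2083, 0.0824]
eef_rot: [0.774, 0.633, -0.0, -0.0]
contact_force: [-0.2, 0.0, -0.3]
opening: 0.565
```

>>> play_rows([
  [[1, 0, 0, 0.004, 0, 0, 0], [1, 0, 0, 0.004, 0, 0, 0]],
])

```text
clock: 10.85
tool_pos: [0.5787, 0.2084, 0.0818]
eef_rot: [0.774, 0.633, -0.0, -0.0]
contact_force: [-0.7, -1.1, 4.0]
opening: 0.565
```

>>> play_rows([
  [[1, 0, 0, 0.001, 0, 0, 0], [1, 0, 0, 0.001, 0, 0, 0]],
])

```text
clock: 11.1
tool_pos: [0.5788, 0.2084, 0.0818]
eef_rot: [0.774, 0.633, 0.0, -0.0]
contact_force: [-1.1, -0.9, 5.0]
opening: 0.565
```

```bash
python3 - <<'E'
from h import *
st()
E
```

```text
t 11.10 [0.5788 0.2084 0.0818] xax yaw 78.50 z [-0.  0. -1.] F [-1.12 -0.94  4.99] op 0.565 q [-0.31  0.87 -0.19  1.71  0.27  0.59  0.71]
```

>>> play_rows([
  [[-0.2, 0, 0, 0, 0, 0, 0], [-0.3, 0, 0, 0, 0, 0, 0], [-0.5, 0, 0, 0, 0, 0, 0], [-0.8, 0, 0, 0, 0, 0, 0], [-0.8, 0, 0, 0, 0, 0, 0]],
])

```text
clock: 11.72
tool_pos: [0.5787, 0.2084, 0.0817]
eef_rot: [0.774, 0.633, -0.0, -0.0]
contact_force: [0.4, 0.1, -0.2]
opening: 0.9
```

```bash
python3 - <<'E'
from h import *
st(); im=vision.snapshot('wrist'); save(im,'wp10')
E
```

```text
t 11.72 [0.5787 0.2084 0.0817] xax yaw 78.50 z [-0.  0. -1.] F [ 0.42  0.15 -0.2 ] op 0.900 q [-0.31  0.87 -0.19  1.71  0.26  0.59  0.71]
```

View pics/wp10.png

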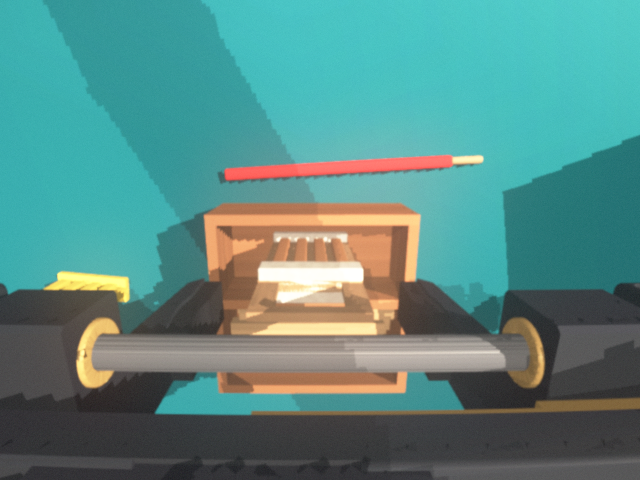

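Released; the pack stands unmoved (bottom edge still at row ~235, cols 275–347). Now I withdraw straight up.

>>> play_rows([
  [[-0.8, 0, 0, -0.03, 0, 0, 0], [-0.8, 0, 0, -0.1, 0, 0, 0], [-0.8, 0, 0, -0.2, 0, 0, 0], [-0.8, 0, 0, -0.35, 0, 0, 0], [-0.8, 0, 0, -0.5, 0, 0, 0]],
])

```text
clock: 12.4
tool_pos: [0.5786, 0.2082, 0.2337]
eef_rot: [0.774, 0.633, 0.0, -0.0]
contact_force: [0.5, 0.1, 0.3]
opening: 0.904
```

>>> play_rows([
  [[-0.8, 0, -0.1, -0.1, 0, 0, 0], [-0.8, 0, -0.3, -0.15, 0, 0, 0], [-0.8, 0, -0.4, -0.15, 0, 0, 0], [-0.8, 0, -0.4, -0.15, 0, 0, 0], [-0.8, 0, -0.4, -0.15, 0, 0, 0]],
])

```text
clock: 13.02
tool_pos: [0.4623, 0.2318, 0.279]
eef_rot: [0.775, 0.632, 0.001, 0.0]
contact_force: [0.7, -0.7, -1.0]
opening: 0.899
```

```bash
python3 - <<'E'
from h import *
st(); b=vision.snapshot('scene'); save(b,'sc11'); save(cv2.resize(b[220:380,340:500],None,fx=3.7,fy=3.7),'sc11z'); t=vision.snapshot('top'); save(cv2.resize(t[165:270,160:320],None,fx=5,fy=5),'t11z')
E
```

```text
t 13.03 [0.4623 0.2318 0.279 ] xax yaw 78.45 z [ 0.002  0.001 -1.   ] F [ 0.69 -0.71 -1.04] op 0.899 q [-0.38  0.48 -0.27  1.82  0.17  0.86  0.64]
```

View pics/sc11.png

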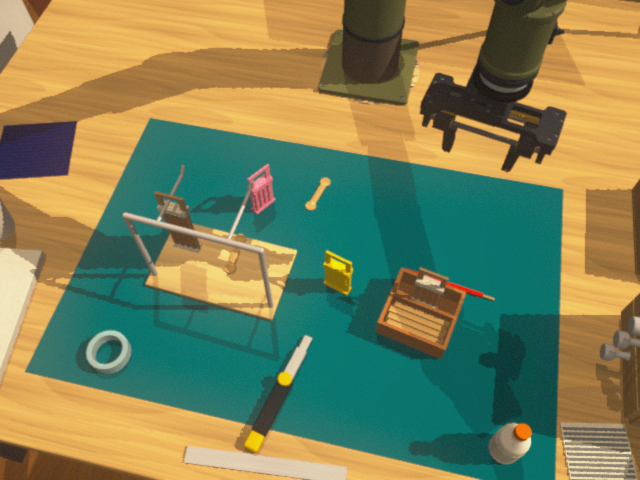

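View pics/sc11z.png

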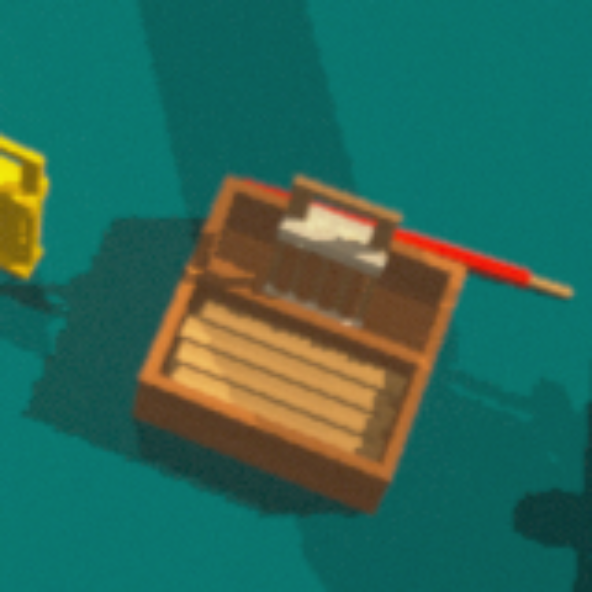

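View pics/t11z.png

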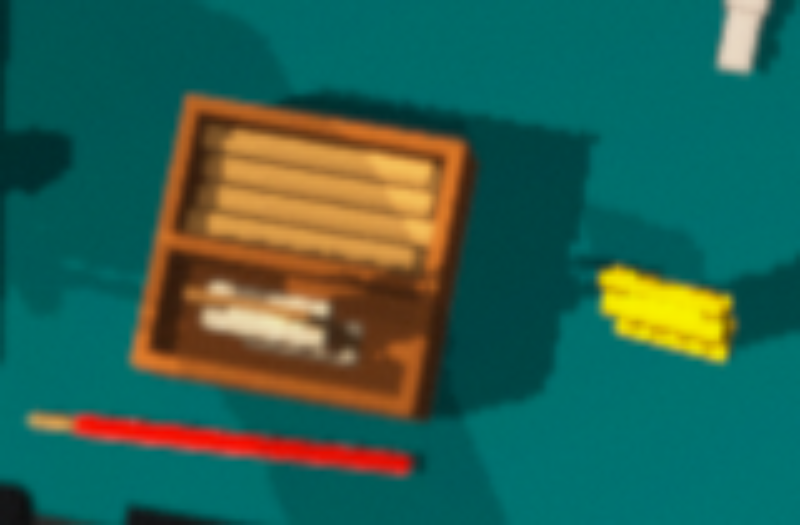

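```bash
python3 - <<'E'
from h import *
S=vision.camera_model('scene');T=vision.camera_model('top')
for a,b in (((402,212),(185,291)),((295,178),(335,320))):
    print(tri([ray(S,(340+a[0]/3.7-.4,220+a[1]/3.7-.4)),ray(T,(160+b[0]/5-.4,165+b[1]/5-.4))]))
st(); print(r.finish_job())
E
```

```text
(array([0.58295828, 0.23218421, 0.12097361]), [np.float64(0.0007727470775503275), np.float64(0.0007727470775502675)])
(array([0.5708738 , 0.1796674 , 0.10905366]), [np.float64(0.005059614592909743), np.float64(0.005059614592909803)])
t 13.12 [0.4624 0.2316 0.2786] xax yaw 78.39 z [ 0.001  0.    -1.   ] F [0.87 0.03 0.4 ] op 0.900 q [-0.38  0.48 -0.27  1.82  0.17  0.86  0.64]
the job is handed in; nothing more can be done
None
```

I took the short pack off the rack's +y peg and stood it upright on the floor of the tray's empty compartment. I gripped it by its side faces, raised it about 15 mm, and slid it 100 mm level to −x to clear the peg. I lowered it until the floor pushed back with about 5 N, then let go and withdrew. The job was handed in at about 13 s.

**Last pictures:**
- **Short pack:** it stands upright near the middle of the compartment, clear of the walls.
- **Long pack:** it still hangs on its peg.
- **Look-alikes:** the pink and yellow ones are where they were.
- **Robot:** it was touching nothing.

**Check that disagreed:** I triangulated the pack's two tab corners from the scene and top cameras and got heights of 121 mm and 109 mm, against about 116 mm expected. The first corner's rays met within 0.8 mm. The second is a poor match: its rays missed by 5 mm because of a shadow in the top view. I put the difference down to pixel picking rather than a tilt, since the pictures show the pack upright and the floor contact came at the height I had predicted.

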